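Refit the sheeter's belt take-up and hold its bolt head for the nut runner

TASK

We are refitting the dough sheeter's belt take-up unit: stand the bearing housing that passed inspection (green tag) squarely in its seat between the guide rails of the unit, by the end stop, and put the failed one (red tag) in the red reject tray. Then reach down into the narrow gap behind the blue bracket, grip the head of the bolt that is slowly turning round with my nut runner, and hold it so that it cannot turn; finish while still holding it. Leave everything else on the bench where it is.

Things in the scene. Friction and masses are not known exactly. Their poses are not given: they have to be found in the camera images.
- housing_green_mid (a point): Centre of the bearing housing that passed: a white plastic block 60 mm long (its x) by 46 mm wide (its y) by 74 mm tall, about 0.26 kg, standing upright on the plywood board, with a round GREEN tag (32 mm) on its top and a bearing bore on the two faces that look along its y. Origin 37 mm above its underside. Either way round will do.
- housing_red_mid (a point): Centre of the failed bearing housing: the same block, standing on the same board, but with a round RED tag on its top. The two may stand in either place on the board.
- board: Fixed plywood board the housings stand on, 300 (x) by 150 (y) by 12 mm thick; origin at the centre of its underside. A spare nut lies about its middle, between the housings.
- reject: Fixed open tray of red plastic, 175 (x) by 145 (y) by 45 mm high, 5 mm walls and floor; origin at the centre of its underside.
- unit: Fixed belt take-up unit: grey base plate from -85 to +80 mm along its x, 140 mm wide (y), top face 10 mm above the bench; origin at bench height below the plate's middle. Two aluminium guide rails run along x from -76 to +4 mm, 52 mm apart inside; the rails and the end stop (inner face at x = -76 mm) rise 12 mm above the plate. Its x points from the rails to the bracket, away from the robot.
- seat (a point): Where the centre of the seated housing belongs, turning with the unit: on the unit's centre line, 40 mm behind its origin (x = -40 mm), 47 mm above the bench, so that the housing stands on the plate between the rails with 6 mm between its end and the end stop and 3 mm play at each side, its long side (x) along the rails.
- head (a point): Centre of the hexagon bolt head behind the bracket (axes as the unit's; x = +42 mm in the unit, 50 mm above the bench, 40 mm above the plate). Steel, 24 mm across flats, 28 across corners, yellow paint mark; it spans x = +35 to +49 mm, then a 34 mm round washer up to the bracket's rear face at +55 mm. The bolt's axis is level, along x.
- bolt (a joint): Turn of the bolt in rad, growing clockwise as seen from the nut side. Free, it creeps round with the nut runner at about 0.25 rad/s all the time; the nut drags on it with about 0.06 N m, so a grip of 20 to 40 N on the head, at any angle of the hexagon, stops it. The gap by the head, 65 mm from seated housing to bracket, is open above and to both sides (y): fingers fit left and right of the head.
- spare_nut: Loose plain round nut, 29 mm across, 13 mm high, on the board; leave alone. Origin at the centre of its underside.
- wrench: Loose wrench, 190 mm long, lying at the front left, by the end of the board; leave alone.
- starter_jar: Loose glass jar with a brass lid, 84 mm wide, 100 mm tall, behind the board at the back left; leave alone.
- banneton: Loose round wooden proofing bowl, 220 mm wide, 75 mm high, on the left; leave alone.
- bench_knife: Loose steel bench knife with a wooden handle, 130 by 150 mm, on the right; leave alone.
- dish: Loose steel dish, 100 mm wide, 30 mm high, on the right; leave alone.
- scoop: Loose aluminium flour scoop, about 210 mm long, 45 mm high, back right; leave alone.
- bracket (a point): Middle of the top rear edge of the unit's blue upright bracket (axes as the unit's; x = +55 mm in the unit, 88 mm above the bench). The bracket is 8 mm thick and 104 mm wide; its rear face looks to the robot. Beyond it the nut, and a cordless nut runner lying along x out to x = +342 mm in the unit, not above 80 mm.
Things that resemble listed ones, but are neither listed nor needed, are in the scene too. Leave any purple look-alike of the part that bears housing_red_mid alone.

How it is judged:
By the outcome, as a careful person would: the job done as asked, in the order asked, and still so for the second after the job is handed in, while the arm keeps its last pose, push and grip.
It also fails if it takes over 67 s, if anything falls off the work surface, if the arm or the gripper's body presses on something with over 40 N, if the wrist force passes 120 N, or if a joint passes its speed limit or range.

ROBOT

A 6-joint arm with a two-finger parallel gripper is mounted at the origin on the work surface. World frame = base frame: x ahead of the robot, y to its left, z up, the work surface at z = 0. Lengths are in mm, angles in rad, forces in N, time in s.
With the tool pointing down it reaches from about 300 to 775 mm from the base axis. Payload 14.6 kg.
Tool frame: the origin (TCP) lies between the finger pads; the fingertips stand 25 mm ahead of it and the grasp point (between the pads) lies 6 mm ahead of it; z points along the fingers, y is the line along which they close (so a half turn about z gives the same grasp; the last joint's range is limited). The gripper opens to 94 mm and grips with 3 to 60 N. Pads are 16 mm wide; open, the fingers measure 119 mm over their backs; the gripper's body (75 mm by 177 mm) begins 78 mm behind the grasp point.
Start: joints at [-1.342, 0.3, 1.521, -0, 1.321, -0.067], TCP at [160.321, -526.105, 230.446] pointing down, gripper open.
Joint ranges: [-3.03, 3.03], [-0.79, 2.21], [0.23, 2.52], [-1.04, 4.18], [0, 3.07], [-2.55, 2.55]. Speed limits (rad/s): [2.22, 2.22, 2.57, 3.14, 3.14, 3.14].

INTERFACE

Orientations are given as [roll, pitch, yaw] about the fixed x, y, z axes, in that order (R = Rz(yaw) Ry(pitch) Rx(roll)).
In Python, from cell import manip gives the robot as it stands. The module is installed in compiled form; this text tells all that it offers.
- The arm moves only by the tool step_arm, never from a script. Its argument "series" is one flat list of numbers, 5 for each row, row after row: the shift along the world's x, y, z in mm, then the turn about the world's z in rad, then the closure, from 0 (fully open) to 1 (shut). In form: [dx, dy, dz, spin, jaw, dx, dy, dz, spin, jaw, ...]. A call has 1 to 20 rows; each row shifts and turns the commanded pose from where the row before left it; what a row does not reach is not made up. A row lasts 1/8 s, in which the tool goes at most 62.5 mm and 10.7 degrees, less where a joint would pass 70% of its speed; a pose out of reach is approached as far as the arm can. A call is refused whole if a number of a shift passes 62.5 or a number of a turn 0.188, either way. A call with a gripper value outside its range is refused whole. The fingers move at their own pace and stop on an object; "squeeze" is the grip in N (left out, the last holds). Time passes only in rows, so rows that do not move let the fingers close. It gives the time, the measured TCP pose, the force, the opening and the grip force at its end, in the units of the state.
- manip.read_state(): the state, without advancing time (a new reading comes with each control period).
- manip.camera(name): name is "side" or "top"; returns (picture, depth): 480x640x3 uint8, blue, green, red; 480x640 float32, mm along the optical axis (not along the pixel's ray), 0 where there is no reading.
- manip.camera_info(name): a dict with "fovy" (degrees; the focal length in pixels is half the picture's height over the tangent of half this angle, whatever the lens; pixels are square), "cx", "cy" (the principal point, pixels), "eye" and "orientation" of the camera in the world. Camera axes: x right, y down, z forward; pixel columns grow to the right and rows downward; lengths in mm; the calibration is good to about 2 mm. A picture is of the moment at which its call begins. camera_info takes no time and is no camera call.
- manip.sign_off(): hands the job in; it is judged then, once.
The state is a dict: "clock": time; "joints": joint angles; "qd": joint speeds; "effort": joint torques, N m; "eef_pos": TCP position; "eef_rot": TCP orientation; "wrist_force": force on the tool from outside, world axes, zero at the start; "moment": the same for the moment, N m; "finger_gap": finger opening in mm; "finger_force": force on a finger pad.
Only numpy, scipy, OpenCV 4.12 (cv2) and the standard library are available. Lean on these libraries where they do the work, as an engineer would, in place of code of your own. Each camera call takes 0.05 s, during which the arm holds its last target. There are 200 camera calls.

## Working session

There is one attempt and no reset: what is moved stays moved. The work goes in short steps, Python scripts to look and compute and a tool call to move; the robot and the scene stay as the last step left them, time stands still between calls to the robot, and variables do not carry over. Pictures are saved under pics/ and viewed, at most 10 in all, crops included, and the job is handed in when it is done.

Besides the shell and the picture viewer there is one more tool, called after ">>>" by a JSON object that holds its "fn" and its "kwargs". step_arm: Moves the arm, as the interface text tells. Its arguments: {"type":"object","properties":{"series":{"type":"array"},"squeeze":{"type":"number"}},"required":["series"]}

```bash
mkdir -p pics
cat > h.py <<'E'
import numpy as np, cv2
from scipy.spatial.transform import Rotation as R
from cell import manip
def cam(n):
    im,d=manip.camera(n); return im,d,manip.camera_info(n)
def cloud(d,i):
    f=240/np.tan(np.radians(i['fovy'])/2); v,u=np.mgrid[:480,:640]
    P=np.dstack([(u-i['cx'])/f*d,(v-i['cy'])/f*d,d])
    o=np.array(i['orientation'],float)
    M=o if o.shape==(3,3) else (R.from_euler('xyz',o).as_matrix() if o.size==3 else R.from_quat(o).as_matrix())
    W=P@M.T+np.array(i['eye']); W[d==0]=np.nan; return W
E
python3 - <<'E'
from h import *
for n in('top','side'):
    im,d,i=cam(n); print(n,i); cv2.imwrite(f'pics/{n}0.png',im); np.savez(f'{n}0.npz',im=im,W=cloud(d,i))
print(manip.read_state())
E
```

```text
top {'fovy': 43.02578796211228, 'cx': 322.64389118519176, 'cy': 237.9161748413186, 'eye': array([ 234.43417071,   17.69665817, 1895.50888644]), 'orientation': array([-2.98547166e+00, -2.33813808e-03, -1.59824694e+00])}
side {'fovy': 48.10144464240775, 'cx': 319.130322438052, 'cy': 232.9487696534267, 'eye': array([ 379.40455057, 1241.84945057,  841.5305086 ]), 'orientation': array([-2.12916805e+00,  2.73150551e-03, -3.04348784e+00])}
{'clock': 0.1, 'joints': array([-1.34162423e+00,  3.00394368e-01,  1.52147815e+00,  2.90648998e-05,
        1.32073272e+00, -6.66231116e-02]), 'qd': array([ 0.0002717 , -0.0018817 , -0.00328555,  0.00130009, -0.00194162,
        0.00068188]), 'effort': array([-3.67060784e-05, -5.32647943e+01, -3.53287590e+01,  7.08615454e-02,
        2.34680978e-02, -6.46499166e-05]), 'eef_pos': array([ 160.27106719, -525.91947509,  229.97196055]), 'eef_rot': array([-3.14058419e+00, -9.55025968e-05,  2.95787949e-01]), 'wrist_force': array([ 0.46157536, -0.79306399, -0.64649404]), 'moment': array([-0.01624542,  0.02132305, -0.00407857]), 'finger_force': 0.0, 'finger_gap': 94.07030349710949}
```

View pics/top0.png

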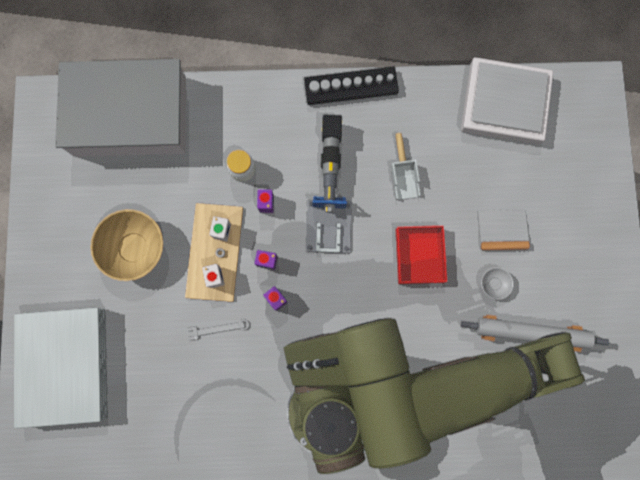

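View pics/side0.png

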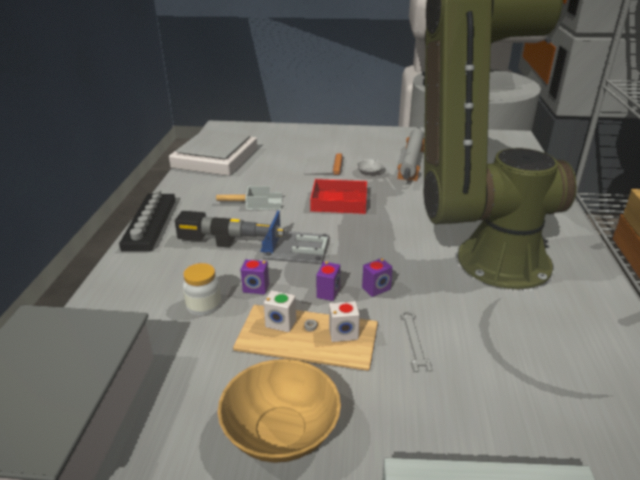

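Top view: candidates for the failed housing are the white block with red tag (212,275) and purple look-alikes with red tags at (265,200), (266,260), (275,297); the good one is white with green tag (220,228). The tray is at (422,255), the unit at (330,228) with the bracket at (330,202). I choose the white ones.

```bash
cat > m.py <<'E'
from h import *
D=np.load('top0.npz'); im=D['im']; W=D['W']; hsv=cv2.cvtColor(im,cv2.COLOR_BGR2HSV)
def rect(m,lab):
    p=W[m&np.isfinite(W[...,0])]; r=cv2.minAreaRect(p[:,:2].astype(np.float32))
    print(lab,len(p),'c',np.round(r[0],1),'s',np.round(r[1],1),'ang',round(r[2],1),'mean',np.round(p.mean(0),1),'zmed',np.median(p[:,2]).round(1)); return p
def box(u0,u1,v0,v1):
    m=np.zeros((480,640),bool); m[v0:v1,u0:u1]=1; return m
Z=W[...,2]
for l,b in(('G',box(205,235,213,243)),('R',box(198,228,260,291))): 
    rect(b&(Z>78)&(Z<95),l)
    t=b&(hsv[...,1]>120)&(Z>78); rect(t&((hsv[...,0]>40)&(hsv[...,0]<90) if l=='G' else (hsv[...,0]<8)|(hsv[...,0]>172)),l+'tag')
rect(box(180,250,195,310)&(Z>7)&(Z<18),'board')
rect(box(390,455,215,295)&(hsv[...,1]>120)&(Z>38)&(Z<52),'tray rim')
rect(box(290,370,185,225)&(hsv[...,0]>100)&(hsv[...,0]<125)&(hsv[...,1]>120)&(Z>78),'bracket')
rect(box(300,360,195,262)&(Z>5)&(Z<16),'plate')
rect(box(300,360,215,262)&(Z>17)&(Z<27),'rails')
rect(box(300,360,195,220)&(Z>5)&(Z<200),'x')
E
python3 m.py
python3 - <<'E'
import cv2,numpy as np
im=cv2.imread('pics/top0.png')
a=cv2.resize(im[185:265,290:370],(480,480),interpolation=cv2.INTER_CUBIC);cv2.imwrite('pics/c1.png',a)
E
```

```text
G 274 c [561.8 318.3] s [47.9 60.2] ang 77.3 mean [561.5 318.4  86.7] zmed 86.7
Gtag 52 c [557.6 320.1] s [21.1 24.3] ang 17.2 mean [557.  320.2  88.8] zmed 88.3
R 296 c [417.  340.5] s [60.6 46.7] ang 12.3 mean [417.1 340.2  86.6] zmed 86.8
Rtag 68 c [412.5 340.2] s [25.7 25.3] ang 44.2 mean [412.7 339.5  88.4] zmed 89.1
board 3084 c [497.7 344.9] s [218.  360.9] ang 89.5 mean [497.4 348.4  12.2] zmed 12.1
tray rim 313 c [ 468.6 -295.9] s [174.1 146.7] ang 0.0 mean [ 459.6 -297.9   44.4] zmed 44.5
bracket 105 c [631.6 -18.1] s [100.4  11.9] ang 87.2 mean [630.7 -19.3  87.4] zmed 87.5
plate 1633 c [563.2 -17.7] s [187.3 211.7] ang 88.5 mean [562.8 -13.4  10. ] zmed 9.9
rails 300 c [544.4 -13.8] s [135.  115.1] ang 88.7 mean [533.6 -11.9  21. ] zmed 20.6
x 1061 c [628.4 -19.4] s [187.4  81.1] ang 88.5 mean [624.2 -15.8  30.6] zmed 15.0
```

View pics/c1.png

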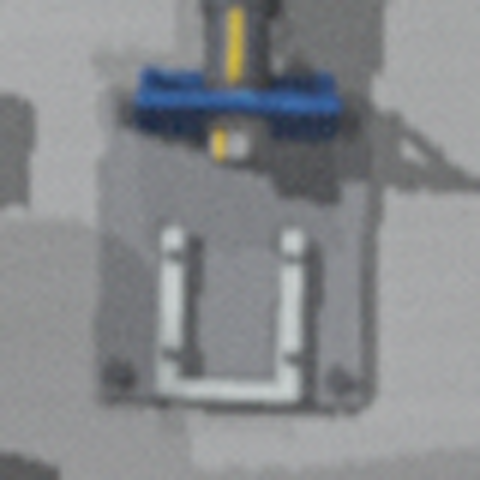

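The crop shows the U of rails (168–300, 230–395), the bracket (140–340, 100) and the bolt head (230,145) with its yellow mark, the unit nearly aligned with world x. Next I refine by colour edges on known-height planes, in both cameras.

```bash
cat > m2.py <<'E'
from h import *
S=6
def plane(n,pts,z):
    i=manip.camera_info(n); f=240/np.tan(np.radians(i['fovy'])/2)
    M=R.from_euler('xyz',i['orientation']).as_matrix(); p=np.asarray(pts,float)
    r=np.c_[(p[:,0]-i['cx'])/f,(p[:,1]-i['cy'])/f,np.ones(len(p))]@M.T
    return (i['eye']+r*((z-i['eye'][2])/r[:,2])[:,None])[:,:2]
def up(n,u0,u1,v0,v1):
    im=np.load(n+'0.npz')['im'] if isinstance(n,str) else n
    c=im[v0:v1,u0:u1]; return cv2.resize(c,None,fx=S,fy=S,interpolation=cv2.INTER_CUBIC)
def toP(n,m,u0,v0,z):
    k,l,st,_=cv2.connectedComponentsWithStats(m.astype(np.uint8)); j=1+np.argmax(st[1:,4])
    y,x=np.nonzero(l==j); return plane(n,np.c_[(x+.5)/S-.5+u0,(y+.5)/S-.5+v0],z)
def show(l,P):
    r=cv2.minAreaRect(P.astype(np.float32)); print(l,'c',np.round(r[0],1),'s',np.round(r[1],1),'ang',round(r[2],1),'mean',P.mean(0).round(1))
E
cat > m3.py <<'E'
from m2 import *
T={'top':dict(G=(205,235,213,243),R=(198,228,260,291),U=(300,360,215,262),B=(300,365,190,225)),
 'side':dict(G=(255,305,280,335),R=(320,370,295,345),U=(285,335,230,258),B=(250,290,205,258))}
for n in T:
  for k,b in T[n].items():
    c=up(n,*b); h=cv2.cvtColor(c,cv2.COLOR_BGR2HSV).astype(int); g=c.min(2).astype(int)
    if k in'GR':
        hh=((h[...,0]>40)&(h[...,0]<85)) if k=='G' else ((h[...,0]<8)|(h[...,0]>172))
        show(n+k+'tag',toP(n,hh&(h[...,1]>90),b[0],b[2],86))
        if n=='top': show(n+k+'top',toP(n,(g>175)|(hh&(h[...,1]>90)),b[0],b[2],86))
    if k=='U':
        print('gray pct',np.percentile(g,[10,50,90,97]))
        P=toP(n,g>165,b[0],b[2],22); show(n+'rails',P)
    if k=='B': show(n+'bracket',toP(n,(h[...,0]>100)&(h[...,0]<125)&(h[...,1]>(150 if n=='top' else 100)),b[0],b[2],88))
a=np.load('side0.npz')['im'][195:265,230:345]; cv2.imwrite('pics/c2.png',cv2.resize(a,None,fx=6,fy=6,interpolation=cv2.INTER_CUBIC))
E
python3 m3.py
```

```text
topGtag c [557.6 320.2] s [26.5 26.6] ang 0.0 mean [557.9 320.5]
topGtop c [561.8 320.3] s [45.1 59.5] ang 77.6 mean [562.3 319.6]
topRtag c [412.9 340.3] s [28.2 28.4] ang 44.1 mean [412.9 339.9]
topRtop c [416.9 341.8] s [59.4 45.7] ang 12.0 mean [417.7 341.7]
gray pct [109. 137. 167. 181.]
toprails c [518.7 -99.4] s [19.2 60.4] ang 88.0 mean [519.8 -97.1]
topbracket c [633.3 -17.9] s [97.7 17.2] ang 86.7 mean [630.7 -16.3]
sideGtag c [558.1 318.1] s [26.8 26.2] ang 39.8 mean [557.9 318.1]
sideRtag c [412.7 337.2] s [31.5 31.3] ang 37.3 mean [412.8 337.3]
gray pct [102. 129. 154. 163.]
siderails c [492.  -16.2] s [ 8.1 48.2] ang 3.2 mean [492.7 -19.8]
sidebracket c [631.5  41.4] s [ 28.6 201.2] ang 4.8 mean [627.5  77.4]
```

View pics/c2.png

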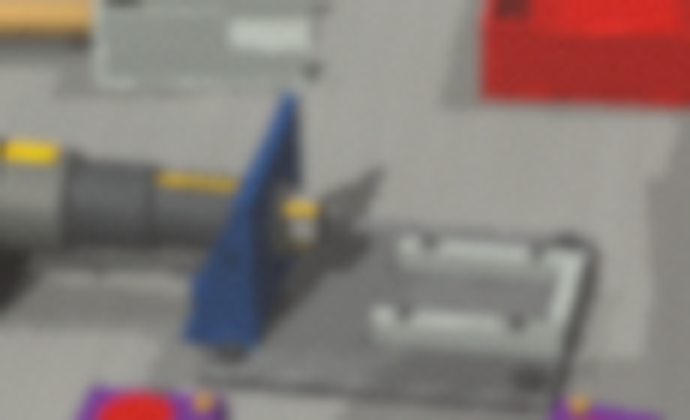

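The side crop agrees: rails U-shaped, bracket at left (290,95 top corner), head with yellow mark at (300,215). I only need a tighter fit of the rails.

```bash
cat > m4.py <<'E'
from m2 import *
def rails(im,b=(311,346,219,253),n='top'):
    c=up(im,*b); g=c.min(2).astype(float); 
    # rail centre columns per row, width-profile: edges at half level
    L=[];Rr=[]
    for y in range(g.shape[0]):
        v=(y+.5)/S-.5+b[2]
        if not 226<v<246: continue
        r=g[y]; 
        for lst,(a,e) in((L,(2*S,13*S)),(Rr,(20*S,35*S))):
            s=r[a:e]; w=np.clip(s-155,0,None)
            if w.sum()>100: lst.append([(np.sum(w*np.arange(a,e))/w.sum()+.5)/S-.5+b[0],v])
    out=[]
    for l in(L,Rr):
        P=plane(n,l,22); k=np.polyfit(P[:,0],P[:,1],1); res=P[:,1]-np.polyval(k,P[:,0]); ok=abs(res)<2.5
        k=np.polyfit(P[ok,0],P[ok,1],1); out.append(k); print('rail slope deg',np.degrees(np.arctan(k[0])).round(2),'y@520',np.polyval(k,520).round(1),'rms',res.std().round(2))
    return np.mean(out,0)
if __name__=='__main__':
    im=np.load('top0.npz')['im']; k=rails(im); print('centre line y at 540,632:',np.polyval(k,[540,632]))
    b=(311,346,215,258); c=up(im,*b); g=c.min(2)
    m=g>160; m[:5*S]=0; show('rails',toP('top',m,b[0],b[2],22))
    for u in(317.8,339.3,328.5): print(u,[int(x) for x in g[:, int((u-311+.5)*S)][::3]])
    # plate edges / bracket ridge
    b=(300,365,192,215); c=up(im,*b); h=cv2.cvtColor(c,cv2.COLOR_BGR2HSV).astype(int)
    m=(h[...,0]>100)&(h[...,0]<125)&(h[...,1]>110)
    y,x=np.nonzero(m); P=plane('top',np.c_[(x+.5)/S-.5+b[0],(y+.5)/S-.5+b[2]],88)
    for y0 in range(-70,40,10):
        q=P[abs(P[:,1]-y0)<2,0]
        if len(q): print(y0,q.min().round(1),q.max().round(1))
    W=np.load('top0.npz')['W']; Q=W[185:215,290:370].reshape(-1,3); Q=Q[Q[:,2]>83]; print(len(Q)); 
    for y0 in range(-70,40,15):
        q=Q[abs(Q[:,1]-y0)<7.5,0]; 
        if len(q): print(y0,np.sort(q).round(1)[[0,-1]],q.mean().round(1))
    print('y range',Q[:,1].min(),Q[:,1].max())
E
python3 m4.py
```

```text
rail slope deg -2.05 y@520 20.1 rms 0.32
rail slope deg -4.93 y@520 -41.0 rms 0.44
centre line y at 540,632: [-11.68928218 -17.30289666]
rails c [497.   -9.3] s [70.4 19.3] ang 88.4 mean [493.9 -13.6]
317.8 [127, 127, 126, 126, 125, 124, 126, 127, 125, 123, 124, 125, 122, 123, 125, 136, 153, 171, 182, 188, 190, 183, 171, 153, 136, 129, 135, 152, 167, 181, 189, 193, 194, 193, 194, 194, 194, 194, 194, 194, 194, 193, 194, 194, 192, 190, 188, 187, 187, 185, 184, 181, 179, 173, 165, 149, 130, 114, 110, 118, 131, 149, 160, 169, 173, 174, 174, 172, 171, 165, 158, 142, 123, 107, 100, 103, 113, 126, 133, 136, 135, 134, 135, 139, 141, 143]
339.3 [81, 81, 79, 81, 84, 94, 107, 120, 125, 128, 129, 128, 127, 127, 126, 132, 144, 159, 170, 179, 182, 181, 179, 169, 154, 137, 123, 123, 138, 159, 169, 175, 179, 181, 182, 181, 179, 175, 171, 167, 165, 163, 163, 162, 159, 158, 161, 164, 163, 162, 162, 162, 162, 163, 164, 160, 150, 134, 117, 104, 100, 107, 120, 134, 141, 145, 149, 151, 151, 150, 149, 145, 138, 124, 106, 94, 93, 106, 123, 144, 157, 165, 167, 165, 165, 164]
328.5 [127, 127, 129, 130, 127, 126, 128, 129, 127, 125, 127, 129, 130, 130, 130, 129, 129, 129, 131, 131, 126, 123, 125, 128, 129, 131, 136, 138, 134, 132, 135, 138, 139, 139, 138, 136, 135, 135, 134, 134, 135, 137, 137, 137, 136, 135, 135, 136, 136, 136, 135, 135, 138, 139, 136, 134, 139, 141, 139, 136, 138, 138, 135, 132, 129, 133, 142, 157, 172, 185, 193, 189, 176, 150, 121, 100, 96, 105, 125, 143, 149, 153, 155, 157, 162, 165]
-70 624.2 629.9
-60 614.6 642.5
-50 614.8 639.8
-40 616.2 640.0
-30 622.1 635.0
-20 624.4 634.8
-10 625.3 635.1
0 623.5 644.2
10 615.5 644.9
20 618.9 645.8
30 619.1 646.5
91
-70 [626.4 629.8] 628.1
-55 [624.8 634.4] 629.3
-40 [624.7 634.4] 629.6
-25 [626.5 634.5] 630.8
-10 [628.  634.9] 631.4
5 [626.9 636.3] 632.3
20 [628.5 636.8] 632.5
35 [632.1 639.8] 636.2
y range -68.14302657935863 34.79683341168521
```

Estimate: unit yaw ≈ −3°, origin ≈ (572,−14.5); green housing (562,319) yaw −0.216; red (417,341) yaw +0.21; tray centre (468,−296). All within reach and sizes match (60×46 tops at z 86). Moving to the green one.

>>> {"fn": "step_arm", "kwargs": {"series": [20,42,0,-0.026,0,20,42,0,-0.026,0,20,42,0,-0.026,0,20,42,0,-0.026,0,20,42,0,-0.026,0,20,42,0,-0.026,0,20,42,0,-0.026,0,20,42,0,-0.026,0,20,42,0,-0.026,0,20,42,0,-0.026,0,20,42,0,-0.026,0,20,42,0,-0.026,0,20,42,0,-0.026,0,20,42,0,-0.026,0,20,42,0,-0.026,0,20,42,0,-0.026,0,20,42,0,-0.026,0,20,42,0,-0.026,0,20,42,0,-0.026,0,20,42,0,-0.026,0], "squeeze": 25}}

```text
clock: 2.6
eef_pos: [560.7, 315.3, 230.0]
eef_rot: [3.141, 0.0, -0.225]
wrist_force: [-0.3, -1.2, 0.6]
finger_gap: 93.8
finger_force: 0.0
```

Run:
```python
from h import *
im,d,i=cam('top'); np.savez('top1.npz',im=im,W=cloud(d,i))
s=manip.read_state(); print(s['clock'],s['eef_pos'],s['eef_rot'])
im0=np.load('top0.npz')['im']
a=im[150:270,260:380] ; cv2.imwrite('pics/c3.png',cv2.resize(a,None,fx=4.5,fy=4.5,interpolation=cv2.INTER_CUBIC))
import m4
k=m4.rails(im)
b=(311,346,215,258); c=m4.up(im,*b); g=c.min(2).astype(int); S=6
P=m4.plane
print('far ends',P('top',[[317.8,222.75],[339.3,222.6]],22),'stop inner/outer',P('top',[[328.5,248.4],[328.5,251.4]],22))
W=np.load('top1.npz')['W']; Q=W[185:215,290:370].reshape(-1,3); Q=Q[Q[:,2]>83]; Q=Q[Q[:,2]<100]; print(np.polyfit(Q[:,1],Q[:,0],1),Q.mean(0),Q[:,1].min(),Q[:,1].max())
```

```text
2.65 [561.37102134 319.11153085 228.90684967] [ 3.14157801e+00  1.30868184e-03 -2.24314566e-01]
rail slope deg -3.43 y@520 20.9 rms 0.42
rail slope deg -4.95 y@520 -40.9 rms 0.62
far ends [[577.49967762  19.04784288]
 [576.15950277 -48.17996444]] stop inner/outer [[495.64777593 -12.05700639]
 [486.2500745  -11.78490344]]
[4.7821562e-02 6.3181165e+02] [630.90464505 -18.96645064  89.68409787] -68.31042903521784 34.87342718840003
```

>>> {"fn": "step_arm", "kwargs": {"series": [0,0,-40,0.009,0,0,0,-40,0,0,0,0,-40,0,0,0,0,-24,0,0,0,0,-9,0,0,0,0,0,0,0.3,0,0,0,0,1,0,0,0,0,1,0,0,0,0,1,0,0,0,0,1,0,0,0,0,1,0,0,0,0,1]}}

```text
clock: 4.15
eef_pos: [560.6, 314.3, 78.0]
eef_rot: [-3.141, -0.001, -0.215]
wrist_force: [0.5, 3.9, 5.5]
finger_gap: 45.6
finger_force: 25.0
```

Run:
```python
from h import *
s=manip.read_state(); print(s['clock'],s['eef_pos'],s['eef_rot'],s['finger_gap'],s['finger_force'],s['wrist_force'])
```

```text
4.15 [560.55693016 314.26326166  77.95569822] [-3.14057724e+00 -7.65830782e-04 -2.15139771e-01] 45.63490276306939 24.999051690101624 [0.46999701 3.882611   5.53658417]
```

>>> {"fn": "step_arm", "kwargs": {"series": [0,0,30,0,1,0,0,45,0,1,0,0,45,0,1,-2,-20,0,0,1,-3,-35,0,0.02,1,-3,-35,0,0.02,1,-3,-35,0,0.02,1,-3,-35,0,0.02,1,-3,-35,0,0.02,1,-3,-35,0,0.02,1,-3,-35,0,0.02,1,-3,-30,0,0.019,1,-2,-20,0,0,1,0,-10,0,0,1,0,0,0,0,1,0,0,0,0,1,0,0,0,0,1,0,0,0,0,1]}}

```text
clock: 6.4
eef_pos: [532.3, -10.7, 197.4]
eef_rot: [-3.142, 0.0, -0.056]
wrist_force: [0.5, 0.7, -2.8]
finger_gap: 45.7
finger_force: 25.0
```

Run:
```python
from m2 import *
from h import *
for n in('top','side'):
    im,d,i=cam(n); np.savez(f'{n}2.npz',im=im,W=cloud(d,i)); cv2.imwrite(f'pics/{n}2.png',im)
s=manip.read_state(); print(s['clock'],s['eef_pos'],s['eef_rot'],s['finger_gap'],s['wrist_force'])
a=np.load('top2.npz')['im'][150:300,240:440]; b=np.load('side2.npz')['im'][130:280,230:430]
cv2.imwrite('pics/c4.png',cv2.resize(np.hstack([a,b]),None,fx=2,fy=2,interpolation=cv2.INTER_CUBIC))
```

```text
6.5 [532.34122029 -10.91118936 197.4508927 ] [ 3.14158285e+00 -2.34543250e-05 -5.59276127e-02] 45.719763902329596 [-0.10678117 -0.31174892 -3.18536944]
```

View pics/c4.png

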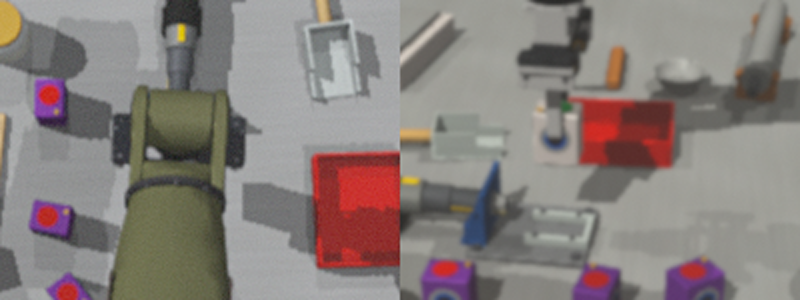

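The side crop shows the green housing held upright above the unit (side px ≈ 307,197); the top view is hidden by the arm. I measure the held block with side depth to get the x offset and camera bias.

Run:
```python
import numpy as np
D=np.load('side2.npz'); W=D['W']; im=D['im'].astype(int)
Q=W[170:225,280:335]; c=im[170:225,280:335]
m=(Q[...,2]>125)&(Q[...,2]<215)&(abs(Q[...,1]+11)<45)
p=Q[m]; print(len(p),p.min(0),p.max(0))
for z in range(130,215,8):
    q=p[abs(p[:,2]-z)<4]
    if len(q): f=q[(q[:,1]>5)&(q[:,1]<20)]; print(z,len(q),'x',np.sort(q[:,0])[[0,1,-2,-1]].round(1),'y med',np.median(q[:,1]).round(1),'face n',len(f))
f=p[(p[:,2]>136)&(p[:,2]<165)&(abs(p[:,1]-12)<8)]; print(np.polyfit(f[:,0],f[:,1],1),f.mean(0))
# unit: bracket top edges and rails in side0 depth
W=np.load('side2.npz')['W'].reshape(-1,3)
def pr(l,q): print(l,len(q),q.mean(0).round(1),'min',q.min(0).round(1),'max',q.max(0).round(1))
u=W[(abs(W[:,0]-630)<40)&(abs(W[:,1]+15)<75)]
pr('br',u[(u[:,2]>70)&(u[:,2]<93)])
u=W[(abs(W[:,0]-535)<55)&(abs(W[:,1]+12)<50)]
r=u[(u[:,2]>19)&(u[:,2]<26)]
for a,b in((5,45),(-55,-28)):
    q=r[(r[:,1]>a)&(r[:,1]<b)&(r[:,0]>505)&(r[:,0]<575)]; pr('rail',q); print(np.polyfit(q[:,0],q[:,1],1))
pr('all',r)
```

```text
736 [500.24640005 -40.58030523 132.61792811] [562.71315467  29.78514516 214.73528562]
130 3 x [505.7 543.1 543.1 546.1] y med 8.8 face n 3
138 60 x [500.9 501.3 562.  562.7] y med 9.9 face n 51
146 64 x [500.7 500.8 562.  562.1] y med 10.7 face n 57
154 65 x [500.6 500.8 560.6 562.3] y med 11.1 face n 58
162 59 x [500.5 500.9 560.9 561.1] y med 11.4 face n 53
170 71 x [500.2 500.6 560.5 561.7] y med 12.0 face n 63
178 58 x [500.8 501.3 560.8 561. ] y med 12.3 face n 51
186 60 x [500.4 500.9 560.5 560.6] y med 11.5 face n 37
194 72 x [500.7 500.9 559.8 561.2] y med 12.9 face n 47
202 87 x [500.7 500.8 560.5 560.5] y med 10.4 face n 44
210 129 x [502.2 502.5 559.6 561. ] y med -3.0 face n 24
[-0.04526634 35.36740633] [530.83580781  11.33841321 150.80780499]
br 133 [630.3  -7.1  83.4] min [622.7 -67.2  70.1] max [661.7  37.4  92.9]
rail 73 [540.5  20.5  22.7] min [505.2   9.   19.1] max [574.7  28.3  25.9]
[-0.07051587 58.65308007]
rail 74 [539.8 -41.8  22.7] min [505.3 -53.1  19.1] max [572.8 -32.7  25.8]
[-0.10699255 15.94553782]
all 220 [525.2  -9.7  22.8] min [485.4 -53.1  19. ] max [576.   30.5  25.9]
```

>>> {"fn": "step_arm", "kwargs": {"series": [-0.5,0,-30,0,1,0,0,-40,0,1,0,0,-27,0,1,0,0,-8,0,1,0,0,0,0,1,0,0,0,0,1]}}

```text
clock: 7.25
eef_pos: [532.4, -11.2, 93.7]
eef_rot: [3.142, -0.002, -0.056]
wrist_force: [-0.3, -0.6, -3.2]
finger_gap: 46.1
finger_force: 25.0
```

Run:
```python
from h import *
im,d,i=cam('side'); np.savez('side3.npz',im=im,W=cloud(d,i))
s=manip.read_state(); print(s['clock'],s['eef_pos'],s['eef_rot'],s['wrist_force'])
cv2.imwrite('pics/c5.png',cv2.resize(im[190:265,260:345],None,fx=7,fy=7,interpolation=cv2.INTER_CUBIC))
```

```text
7.3 [532.37718272 -11.13053033  93.61809338] [ 3.14154053e+00 -1.87271760e-03 -5.62216335e-02] [ 0.22303563 -0.08153935 -2.39856873]
```

View pics/c5.png

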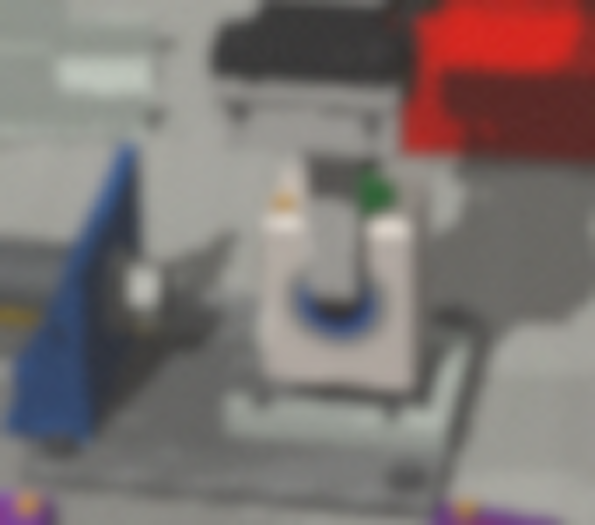

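The crop shows the housing hovering between the rails (bottom edge from 265 to 415, y≈385), a small gap to the end stop at right. Lowering gently.

>>> {"fn": "step_arm", "kwargs": {"series": [0,0,-7,0,1,0,0,-4,0,1,0,0,-3,0,1,0,0,-1,0,1,0,0,0,0,1]}}

```text
clock: 7.92
eef_pos: [531.8, -11.1, 77.4]
eef_rot: [-3.142, 0.0, -0.056]
wrist_force: [-0.1, 0.3, -2.9]
finger_gap: 45.7
finger_force: 25.0
```

>>> {"fn": "step_arm", "kwargs": {"series": [0,0,-1,0,1,0,0,-0.5,0,1,0,0,0,0,1]}}

```text
clock: 8.3
eef_pos: [531.9, -11.1, 76.0]
eef_rot: [3.142, -0.0, -0.056]
wrist_force: [0.5, -0.7, -3.6]
finger_gap: 45.8
finger_force: 25.0
```

>>> {"fn": "step_arm", "kwargs": {"series": [0,0,-1,0,1,0,0,0,0,1,0,0,0,0,1]}}

```text
clock: 8.68
eef_pos: [531.9, -11.1, 75.9]
eef_rot: [3.142, -0.0, -0.056]
wrist_force: [-5.6, 0.5, 8.2]
finger_gap: 46.0
finger_force: 25.0
```

Seated on the plate at the expected height (contact +8 N). Release and rise, then look.

>>> {"fn": "step_arm", "kwargs": {"series": [0,0,0,0,0.35,0,0,0,0,0.35,0,0,0,0,0.35,0,0,20,0,0.35,0,0,40,0,0.2,0,0,50,0,0,-5,40,20,0,0,-5,50,0,0.03,0,-5,50,0,0.03,0,-10,50,0,0.03,0,-15,50,0,0.03,0,-15,40,0,0.03,0,-15,40,0,0.03,0,-15,20,0,0.03,0,-15,12,0,0.03,0,-15,0,0,0.026,0,0,0,0,0,0,0,0,0,0,0]}}

```text
clock: 10.92
eef_pos: [417.2, 340.4, 205.2]
eef_rot: [-3.141, -0.0, 0.209]
wrist_force: [0.5, -1.0, 0.4]
finger_gap: 94.4
finger_force: 0.0
```

Run:
```python
from m2 import *
from h import *
for n in('top','side'):
    im,d,i=cam(n); np.savez(f'{n}4.npz',im=im,W=cloud(d,i))
s=manip.read_state(); print(s['clock'],s['eef_pos'],s['eef_rot'])
a=np.load('top4.npz')['im'][185:260,290:370]; b=np.load('side4.npz')['im'][190:265,260:340]
cv2.imwrite('pics/c6.png',cv2.resize(np.hstack([a,b]),None,fx=5,fy=5,interpolation=cv2.INTER_CUBIC))
W=np.load('top4.npz')['W']
def rect(l,p): 
    r=cv2.minAreaRect(p[:,:2].astype(np.float32)); print(l,len(p),np.round(r[0],1),np.round(r[1],1),round(r[2],1),np.median(p[:,2]).round(1))
q=W[205:260,310:350].reshape(-1,3); rect('seated',q[(q[:,2]>76)&(q[:,2]<92)&(q[:,0]<590)])
q=W[255:295,195:232].reshape(-1,3); rect('red',q[(q[:,2]>78)&(q[:,2]<95)])
```

```text
11.025 [417.33040027 340.44531192 205.00558689] [ 3.14157585e+00 -2.00543521e-04  2.08696831e-01]
seated 266 [532.7 -11. ] [42.4 59.4] 88.5 84.6
red 8 [439.1 353.1] [ 4.7 10.1] 86.9 86.3
```

View pics/c6.png

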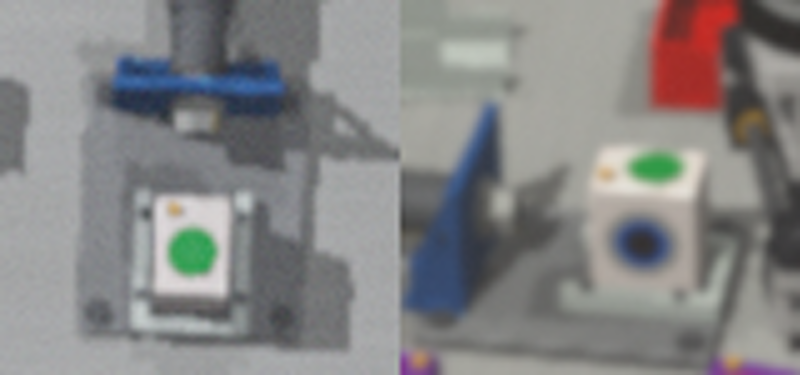

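Seated well: top crop shows the green housing between the rails (centre ≈ (532.7,−11.0), yaw aligned), standing flat in the side crop. Now the red one.

>>> {"fn": "step_arm", "kwargs": {"series": [0,0,-40,0,0,0,0,-40,0,0,0,0,-30,0,0,0,0,-12,0,0,0,0,-5,0,0,0,0,0,0,0.3,0,0,0,0,1,0,0,0,0,1,0,0,0,0,1,0,0,0,0,1,0,0,0,0,1,0,0,0,0,1]}}

```text
clock: 12.52
eef_pos: [416.8, 340.9, 78.0]
eef_rot: [-3.142, -0.0, 0.21]
wrist_force: [-0.7, 0.1, 2.4]
finger_gap: 45.8
finger_force: 25.0
```

>>> {"fn": "step_arm", "kwargs": {"series": [0,0,25,0,1,0,0,45,0,1,0,0,45,0,1,0,-15,15,0,1,3,-30,0,-0.01,1,3,-42,0,-0.015,1,4,-45,0,-0.02,1,4,-45,0,-0.02,1,4,-45,0,-0.02,1,4,-45,0,-0.02,1,4,-45,0,-0.02,1,4,-45,0,-0.02,1,4,-45,0,-0.02,1,4,-45,0,-0.02,1,4,-45,0,-0.015,1,4,-45,0,-0.01,1,3,-40,0,0,1,2,-30,0,0,1]}}

```text
clock: 14.78
eef_pos: [466.6, -267.8, 206.2]
eef_rot: [-3.14, 0.002, -0.001]
wrist_force: [0.2, 0.2, -2.0]
finger_gap: 46.2
finger_force: 25.0
```

>>> {"fn": "step_arm", "kwargs": {"series": [0,-20,0,0,1,0,-10,0,0,1,0,0,-40,0,1,0,0,-45,0,1,0,0,-30,0,1,0,0,-12,0,1,0,0,-6,0,1,0,0,-3,0,1,0,0,0,0,1]}}

```text
clock: 15.9
eef_pos: [468.1, -296.3, 72.6]
eef_rot: [3.141, -0.001, -0.0]
wrist_force: [-0.0, -0.9, -2.2]
finger_gap: 45.7
finger_force: 25.0
```

>>> {"fn": "step_arm", "kwargs": {"series": [0,0,-1,0,1,0,0,-1,0,1,0,0,0,0,1]}}

```text
clock: 16.27
eef_pos: [468.1, -296.3, 71.0]
eef_rot: [3.141, -0.001, -0.0]
wrist_force: [-3.5, 1.8, 7.3]
finger_gap: 45.9
finger_force: 25.0
```

>>> {"fn": "step_arm", "kwargs": {"series": [0,0,0,0,0.35,0,0,0,0,0.35,0,0,0,0,0.35,0,0,20,0,0.35,0,0,40,0,0.35,0,0,45,0,0.35,5,15,15,0,0.35,15,35,0,-0.01,0.35,20,40,0,-0.01,0.35,20,40,0,-0.01,0.35,20,40,0,-0.01,0.35,20,40,0,-0.01,0.35,20,40,0,-0.006,0.35,15,21,0,0,0.35,7,10,0,0,0.35,0,0,0,0,0.35,0,0,0,0,0.35]}}

```text
clock: 18.4
eef_pos: [609.4, -15.9, 189.7]
eef_rot: [3.142, 0.0, -0.057]
wrist_force: [0.4, 0.0, -0.6]
finger_gap: 61.2
finger_force: 0.0
```

Run:
```python
from h import *
s=manip.read_state(); print(s['clock'],s['eef_pos'],s['eef_rot'],s['finger_gap'])
im,d,i=cam('side'); np.savez('side5.npz',im=im,W=cloud(d,i))
cv2.imwrite('pics/c7.png',cv2.resize(im[130:270,230:400],None,fx=4,fy=4,interpolation=cv2.INTER_CUBIC))
```

```text
18.4 [609.39999613 -15.88344315 189.73679051] [ 3.14150182e+00  4.72889580e-04 -5.70633426e-02] 61.177449356288896
```

View pics/c7.png

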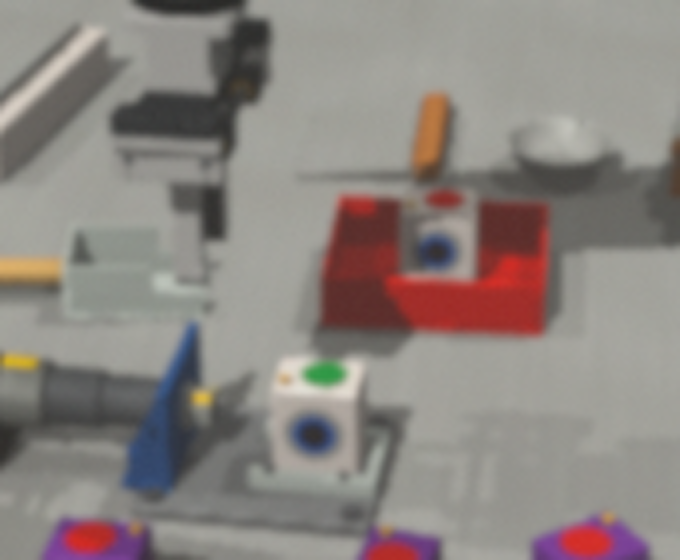

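The crop shows the red housing upright in the tray (440,240), the green one seated (320,420), the fingers above the gap (190,230). Descend part way, then check the fingers against the bracket.

>>> {"fn": "step_arm", "kwargs": {"series": [0,0,-30,0,0.35,0,0,-30,0,0.35,0,0,-15,0,0.35,0,0,0,0,0.35,0,0,0,0,0.35]}}

```text
clock: 19.08
eef_pos: [610.3, -15.3, 116.2]
eef_rot: [3.142, -0.002, -0.056]
wrist_force: [1.2, -1.4, 0.3]
finger_gap: 61.3
finger_force: 0.0
```

Run:
```python
from h import *
s=manip.read_state(); print(s['clock'],s['eef_pos'])
im,d,i=cam('side'); W=cloud(d,i)
cv2.imwrite('pics/c8.png',cv2.resize(im[170:265,240:340],None,fx=6,fy=6,interpolation=cv2.INTER_CUBIC))
p=W[150:265,240:345].reshape(-1,3)
f=p[(abs(p[:,0]-612)<25)&(p[:,1]>8)&(p[:,1]<40)&(p[:,2]>95)&(p[:,2]<140)]
for z in range(95,140,8):
    q=f[abs(f[:,2]-z)<4]; 
    if len(q)>3: print(z,len(q),np.sort(q[:,0])[[0,1,-2,-1]].round(1),np.median(q[:,1]).round(1))
h=p[(p[:,2]>81)&(p[:,2]<88)&(abs(p[:,0]-532)<45)&(abs(p[:,1]+11)<30)]; r=cv2.minAreaRect(h[:,:2].astype(np.float32)); print('housing',np.round(r[0],1),np.round(r[1],1),r[2])
h=p[(p[:,2]>40)&(p[:,2]<60)&(abs(p[:,0]-600)<38)&(abs(p[:,1]+15)<25)]; print('head',len(h),h.mean(0).round(1),h.min(0).round(1),h.max(0).round(1))
```

```text
19.075 [610.32670538 -15.29171504 116.22866804]
103 20 [601.8 601.9 619.6 620.2] 24.9
111 18 [601.8 602.1 620.  620.4] 23.7
119 21 [602.7 603.3 619.7 621.8] 24.3
127 19 [602.4 602.9 621.  621.3] 26.0
135 20 [602.4 602.5 621.1 621.4] 24.2
housing [530.8  -9.9] [51.5 58.7] 86.73658752441406
head 62 [615.6  -7.5  52.1] [604.4 -30.9  40.6] [628.1   7.   59.9]
```

View pics/c8.png

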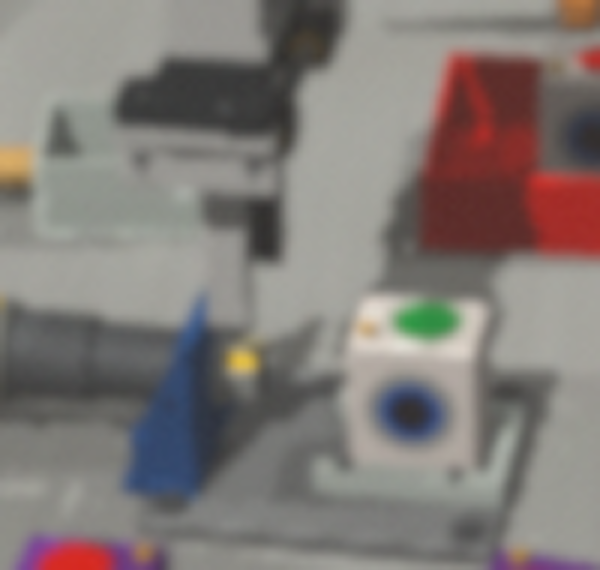

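Fingers (210,280) sit above the head (yellow mark 240,360), about 1–2 mm from the washer plane; I shift 2 mm back and go down.

>>> {"fn": "step_arm", "kwargs": {"series": [-2,0,-15,0,0.35,0,0,-20,0,0.35,0,0,-15,0,0.35,0,0,-10,0,0.35,0,0,0,0,0.35,0,0,0,0,0.5]}}

```text
clock: 19.88
eef_pos: [608.1, -15.1, 55.4]
eef_rot: [3.142, -0.001, -0.056]
wrist_force: [0.2, 0.3, 0.4]
finger_gap: 54.5
finger_force: 0.0
```

>>> {"fn": "step_arm", "kwargs": {"series": [0,0,0,0,0.6,0,0,0,0,0.65,0,0,0,0,0.7,0,0,0,0,1,0,0,0,0,1,0,0,0,0,1,0,0,0,0,1], "squeeze": 30}}

```text
clock: 20.75
eef_pos: [607.9, -15.8, 55.2]
eef_rot: [3.141, -0.0, -0.056]
wrist_force: [-0.6, -4.6, 1.8]
finger_gap: 25.7
finger_force: 30.0
```

Run:
```python
from h import *
im,d,i=cam('side'); np.save('a.npy',im)
```

>>> {"fn": "step_arm", "kwargs": {"series": [0,0,0,0,1,0,0,0,0,1,0,0,0,0,1,0,0,0,0,1,0,0,0,0,1,0,0,0,0,1,0,0,0,0,1,0,0,0,0,1,0,0,0,0,1,0,0,0,0,1,0,0,0,0,1,0,0,0,0,1,0,0,0,0,1,0,0,0,0,1,0,0,0,0,1,0,0,0,0,1]}}

```text
clock: 22.8
eef_pos: [607.9, -15.8, 55.2]
eef_rot: [3.141, -0.0, -0.056]
wrist_force: [-1.6, -5.0, 1.8]
finger_gap: 25.2
finger_force: 30.0
```

Run:
```python
from h import *
im,d,i=cam('side'); a=np.load('a.npy'); s=manip.read_state(); print(s['clock'],s['eef_pos'],s['wrist_force'],s['finger_gap'],s['finger_force'],s['moment'])
df=np.abs(im.astype(int)-a).max(2)[215:245,255:290]; print('diff max/mean near head',df.max(),df.mean().round(1), 'elsewhere',np.abs(im.astype(int)-a)[300:400].mean().round(1))
y=lambda m:[(int(c),int(r)) for r,c in np.argwhere((m[205:250,262:290,2]>150)&(m[205:250,262:290,0]<90))+[205,262]]
print(len(y(a)),len(y(im)),np.mean(y(a),0) if y(a) else '',np.mean(y(im),0) if y(im) else '')
cv2.imwrite('pics/c9.png',cv2.resize(np.hstack([a[180:250,250:320],im[180:250,250:320]]),None,fx=5,fy=5,interpolation=cv2.INTER_CUBIC))
```

```text
22.85 [607.87017189 -15.75507271  55.17532839] [-1.10488208 -4.76187558  1.00646386] 25.567922963125028 30.001523606479168 [-0.93381023  0.20504534 -0.05328078]
diff max/mean near head 17 1.8 elsewhere 0.7
0 0
```

View pics/c9.png

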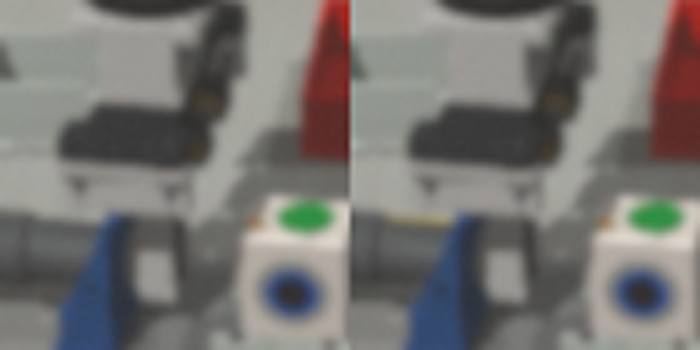

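The before/after crops look the same at the gripper and head (155,275), while the nut runner's yellow stripe (420,220) came round: the runner turns, the bolt appears held. One more check that the gap stays constant.

Run:
```python
from h import *
g=[];mo=[]
for k in range(40):
    manip.camera('side'); s=manip.read_state(); g.append(s['finger_gap']); mo.append(s['moment'])
g=np.array(g);print(s['clock'],[g[i:i+10].mean().round(2) for i in(0,10,20,30)],g.std().round(2),np.mean(mo,0).round(3),s['finger_force'])
```

```text
24.85 [np.float64(25.53), np.float64(25.53), np.float64(25.67), np.float64(25.63)] 0.18 [-0.908  0.169 -0.03 ] 30.001529082655907
```

```bash
python3 -c "
from cell import manip
print(manip.sign_off())"
```

```text
the job is handed in; nothing more can be done
None
```

I handed the job in at about 25 s of the 67 s allowed: the green-tag housing stands in its seat, the red-tag one stands upright in the reject tray, and the gripper is holding the bolt head with 30 N. The bolt reads as stopped, since the gripper opening stayed steady for the last 4 s.

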